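# Seat a casting on two dowels and an end stop

## Task

Put the green casting flat on the steel fixture bed with a long side towards the two brass dowels, and slide it home against both dowels and the blue end stop. Press it gently but steadily for about a second, so that it bears on both dowels and the stop at the same time with at least 2 N on each, and never with more than 15 N on any of them. Then let go of it, fully seated, and leave the other parts on the bench alone.

Things in the scene. Friction and masses are not known exactly. Their poses are not given: they have to be found in the camera images.
- casting_centre (a point): Centre of the casting's flange, half-way up (10 mm above its underside); z up. The casting (0.55 to 0.8 kg, loose, starts on the bench) is a green flange 80 mm along its x, 140 mm along its y, 20 mm thick, with a round bare-metal boss in its middle, 40 mm diameter, rising 34 mm above the flange, to grip or push it by. Half a turn about z makes no difference.
- casting: The same casting, origin at the centre of its underside, same axes.
- fixture: Fixed steel bed, 200 mm along its x, 250 mm along its y; origin at the centre of its underside, z up, top at 20 mm. Dowels near its +x edge, end stop towards +y, otherwise free. Fully home, the casting's centre is 19 mm along +x from this origin and 82 mm along -y from the end stop's origin, its long sides along the fixture's y. Faces oiled: the casting slides on the bed at 1 to 3 N.
- dowel_a: Rigid brass dowel, 12 mm diameter, standing 28 mm above the bed. Origin on its axis at the bed's top; in the fixture's frame at x = 65 mm, y = +62 mm.
- dowel_b: Second dowel, like the first, in the fixture's frame at x = 65 mm, y = -42 mm. The casting's long side bears on the -x sides of both dowels.
- end_stop: Blue rigid stop block fixed on the bed, 44 mm along x, 24 mm along y, 30 mm high, origin at the centre of its underside on the bed's top, axes as the fixture's; in the fixture's frame at x = 19 mm, y = 87 to 103 mm, set differently each time. Its -y face (12 mm from its origin) is the face that the casting's short end bears on.
- sleeve: Bystander: upright steel sleeve, 64 mm diameter, 90 mm high, loose. Origin at the centre of its underside.
- pipe_flange: Bystander: flat dark steel ring, 110 mm diameter, 18 mm high, loose. Origin at the centre of its underside.
- timber: Bystander: piece of light timber, 70 x 160 x 45 mm, loose. Origin at the centre of its underside.
Not all that is in view belongs to the job. Several things look just like the casting: the one meant starts farthest from the robot's base.

How it is judged (in metres and radians):
On the way:
1. the casting, flat on the bed, bears on both dowels and the end stop at the same time, with at least 2 N on each for 0.5 s (contact force between casting and dowel_a above 2 N and contact force between casting and dowel_b above 2 N and contact force between casting and end_stop above 2 N and z of casting_centre in the frame of fixture between 0.0285 and 0.0315 m), for 0.5 s.
At the end, for the whole second after the job is handed in: The casting lies flat on the bed, released and at rest, its long side within 1.5 mm of home against the dowels, its end within 1.5 mm of home against the stop, square with the fixture within 0.02 rad (x of casting_centre in the frame of fixture above 0.0175 m and y of casting_centre in the frame of end_stop above -0.0835 m and z of casting_centre in the frame of fixture between 0.0285 and 0.0315 m and angle between the y axis of casting_centre and the y axis of fixture, either way round below 0.02 rad and angle between casting_centre's own z axis and vertical below 0.03 rad and linear speed of casting below 0.01 m/s and contact force between casting and the fingers below 0.1 N); the robot touches nothing.
It fails at once if a dowel or the end stop is pressed with more than 15 N by the casting (contact force between casting and dowel_a above 15 N or contact force between casting and dowel_b above 15 N or contact force between casting and end_stop above 15 N).
It fails at once if a bystander is moved more than 15 mm (distance of any of sleeve, pipe_flange, timber from where it was at the start of the episode above 0.015 m).
It also fails if it takes over 72 s, if anything falls off the work surface, if the arm or the gripper's body presses on something with over 40 N, if the wrist force passes 120 N, or if a joint passes its speed limit or range.

## Robot

A 7-joint arm with a two-finger parallel gripper is mounted at the origin on the work surface. World frame = base frame: x ahead of the robot, y to its left, z up, the work surface at z = 0. Lengths are in m, angles in degrees, forces in N, time in s.
With the tool pointing down it reaches from about 0.4 to 0.925 m from the base axis. Payload 5.6 kg.
Tool frame: the origin (TCP) lies between the finger pads; the fingertips stand 11 mm ahead of it and the grasp point (between the pads) lies 8 mm behind it; z points along the fingers, y is the direction in which the jaws open and shut (so a half turn about z gives the same grasp; the last joint's range is limited). The gripper opens to 85 mm and grips with 20 to 120 N. Pads are 22 mm wide; open, the fingers measure 114 mm over their backs; the gripper's body (76 mm by 85 mm) begins 54 mm behind the grasp point. The pads swing forward as they close: fully open they stand 13 mm farther back than shut.
Start: joints at [-2.464, 26.786, -0.665, 91.828, 0.344, 61.387, -3.226], TCP at [0.65, -0, 0.221] pointing down, gripper open.
Joint ranges: [-144.91, 144.91], [-17.63, 115.5], [-89.93, 88.59], [15.96, 139.68], [-74.01, 254.01], [8.47, 105.57], [-167.45, 167.45]. Speed limits (degrees/s): [147.25, 147.25, 180, 180, 180, 180, 180].

## Interface

Orientations are given as a 3x3 rotation matrix whose columns are the frame's x, y, z axes.
In Python, from workcell import env gives the robot as it stands.
- The arm moves only by the shell command python3 -m pendant 'ROWS' [FORCE]. ROWS is JSON, a list that holds one entry, the list of rows, each a list of 7 numbers: the shift along the tool's x, y, z in cm, then the turn, a rotation vector about the tool's x, y, z in degrees, then the closure in counts, from 0 (fully open) to 255 (shut). A call has 1 to 8 rows; each row shifts and turns the commanded pose from where the row before left it, along the tool's axes as they then stand; what a row does not reach is not made up. A row lasts 1/8 s, in which the tool goes at most 62.5 mm and 10.7 degrees, less where a joint would pass 70% of its speed; a pose out of reach is approached as far as the arm can. A call with a gripper value outside its range is refused whole. The fingers move at their own pace and stop on an object; FORCE is the grip in N (left out, the last holds). Time passes only in rows, so rows that do not move let the fingers close. It gives the time, the measured TCP pose, the force and the opening at its end, in the units of the state.
- env.state(): the state, without advancing time (a new reading comes with each control period).
- env.capture(name): name is "scene" or "side" or "wrist"; returns a dict with "frame" (420x560x3 uint8, red, green, blue), "depth" (420x560 float32, m along the optical axis (not along the pixel's ray), 0 where there is no reading), "fx", "fy", "cx", "cy" (pixels), "R" (3x3) and "t" (3): a world point X has camera coordinates R X + t. Camera axes: x right, y down, z forward; pixel columns grow to the right and rows downward; lengths in m; the calibration is good to about 2 mm. The wrist camera is an equidistant fisheye: a pixel r from the principal point sees the ray r / f radians off the axis. A picture is of the moment at which its call begins.
- env.close_job(): hands the job in, once; it reports no verdict.
Trained networks look in a picture, given as the dict that the camera call returned (one of the last four; its "shot" number tells which), for a name from the list of things; names that differ only in an ending like _2 or _b are one class to them, and where a whole thing is asked for, a point or a joint stands for the part that bears it (a point fixed in the world has none). Each returns a list of dicts, best first, with "conf" (0 to 1); they miss things now and then, are a little off and sometimes report something else, mostly with a low value. They report only what shows in the picture. A call takes as long as a camera call. They do not tell look-alikes from the thing itself.
- env.recognise(picture, name): "extent" ([left, top, right, bottom] in pixels, round what is visible of it).
- env.mark_of(picture, name): "uv" ([column, row] in pixels: a listed point, or the origin of a listed thing).
The state is a dict: "t": time; "joint_pos": joint angles; "dq": joint speeds; "joint_torque": joint torques, N m; "tool_pos": TCP position; "eef_rot": TCP orientation; "ft_force": force on the tool from outside, world axes, zero at the start; "wrist_torque": the same for the moment, N m; "grip_width": finger opening in m.
Only numpy, scipy, OpenCV 4.12 (cv2) and the standard library are available. Lean on these libraries where they do the work, as an engineer would, in place of code of your own. Each camera call takes 0.05 s, during which the arm holds its last target. There are 200 camera calls.

## Working session

There is one attempt and no reset: what is moved stays moved. The work goes in short steps, Python scripts to look and compute and a shell command to move; the robot and the scene stay as the last step left them, time stands still between calls to the robot, and variables do not carry over. Pictures are saved under pics/ and viewed, about 8 in all and at most 12, crops included, and the job is handed in when it is done.

```bash
ls; mkdir -p pics; python3 - <<'E'
from workcell import env
import cv2,numpy as np,pickle
s=env.state();print({k:np.round(v,3).tolist() for k,v in s.items()})
P={}
for n in("scene","side"):
    p=env.capture(n);P[n]=p
    cv2.imwrite(f"pics/{n}0.png",p["frame"][:,:,::-1])
    for o in("casting_centre","fixture","dowel_a","end_stop","sleeve","pipe_flange","timber"):
        print(n,o,[(np.round(d["uv"]).tolist(),round(d["conf"],2)) for d in env.mark_of(p,o)])
pickle.dump(P,open("p0.pkl","wb"))
E
```

```text
pics
{'t': 0.0, 'joint_pos': [-2.465, 26.837, -0.667, 91.881, 0.343, 61.384, -3.228], 'dq': [0.028, -0.067, 0.078, -0.022, -0.019, 0.099, 0.064], 'joint_torque': [-0.0, -53.237, 0.021, -25.13, 0.011, 0.008, -0.0], 'tool_pos': [0.649, -0.0, 0.22], 'eef_rot': [[0.0, 1.0, -0.002], [1.0, -0.0, -0.0], [-0.0, -0.002, -1.0]], 'ft_force': [-0.95, 0.355, -0.198], 'wrist_torque': [-0.028, 0.073, 0.034], 'grip_width': 0.085}
scene casting_centre [([233.0, 190.0], 0.96), ([243.0, 129.0], 0.8), ([268.0, 168.0], 0.54)]
scene fixture [([344.0, 250.0], 0.92)]
scene dowel_a [([328.0, 264.0], 0.58), ([364.0, 272.0], 0.5)]
scene end_stop [([382.0, 262.0], 0.49)]
scene sleeve [([314.0, 321.0], 0.67)]
scene pipe_flange [([238.0, 290.0], 0.66), ([184.0, 249.0], 0.16)]
scene timber [([187.0, 248.0], 0.71)]
side casting_centre [([342.0, 193.0], 0.94), ([386.0, 170.0], 0.94), ([292.0, 171.0], 0.59)]
side fixture [([235.0, 269.0], 0.89)]
side dowel_a [([199.0, 281.0], 0.44), ([212.0, 244.0], 0.39)]
side end_stop [([224.0, 292.0], 0.94)]
side sleeve [([148.0, 248.0], 0.58)]
side pipe_flange [([183.0, 197.0], 0.71)]
side timber [([224.0, 164.0], 0.87)]
```

```bash
cat > h.py <<'E'
import numpy as np,pickle
def ray_plane(p,uv,z):
    d=np.array([(uv[0]-p["cx"])/p["fx"],(uv[1]-p["cy"])/p["fy"],1.]);R=np.array(p["R"]);c=-R.T@np.array(p["t"]);w=R.T@d
    return c+w*(z-c[2])/w[2]
def cloud(p):
    D=p["depth"];v,u=np.mgrid[:D.shape[0],:D.shape[1]]
    C=np.stack([(u-p["cx"])/p["fx"]*D,(v-p["cy"])/p["fy"]*D,D],-1)
    X=(C-np.array(p["t"]))@np.array(p["R"]);X[D<=0]=np.nan;return X
E
python3 - <<'E'
from h import *;import cv2
P=pickle.load(open("p0.pkl","rb"))
cv2.imwrite("pics/both.png",np.hstack([cv2.resize(P["scene"]["frame"][90:390,100:500],(800,600)),])[:,:,::-1])
for n,l in dict(scene=[(233,190),(243,129),(268,168),(344,250),(328,264),(364,272),(382,262),(314,321),(238,290),(187,248)],side=[(342,193),(386,170),(292,171),(235,269),(199,281),(212,244),(224,292),(148,248),(183,197),(224,164)]).items():
    for uv,z in zip(l,[.01,.01,.01,0,.02,.02,.02,0,0,0]): print(n,uv,ray_plane(P[n],uv,z).round(3))
E
```

```text
scene (233, 190) [ 0.517 -0.204  0.01 ]
scene (243, 129) [ 0.25  -0.349  0.01 ]
scene (268, 168) [ 0.373 -0.162  0.01 ]
scene (344, 250) [ 0.53   0.197 -0.   ]
scene (328, 264) [0.609 0.182 0.02 ]
scene (364, 272) [0.58  0.276 0.02 ]
scene (382, 262) [0.524 0.306 0.02 ]
scene (314, 321) [0.765 0.224 0.   ]
scene (238, 290) [0.795 0.01  0.   ]
scene (187, 248) [ 0.763 -0.191  0.   ]
side (342, 193) [ 0.361 -0.169  0.01 ]
side (386, 170) [ 0.254 -0.344  0.01 ]
side (292, 171) [ 0.535 -0.228  0.01 ]
side (235, 269) [0.536 0.208 0.   ]
side (199, 281) [0.588 0.285 0.02 ]
side (212, 244) [0.615 0.169 0.02 ]
side (224, 292) [0.523 0.293 0.02 ]
side (148, 248) [0.767 0.22  0.   ]
side (183, 197) [0.794 0.005 0.   ]
side (224, 164) [ 0.761 -0.201  0.   ]
```

View pics/both.png

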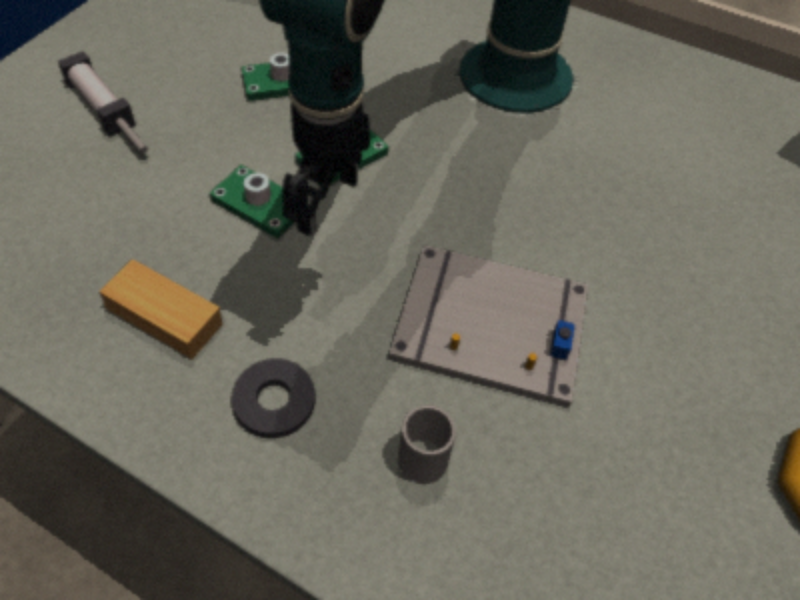

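View pics/side0.png

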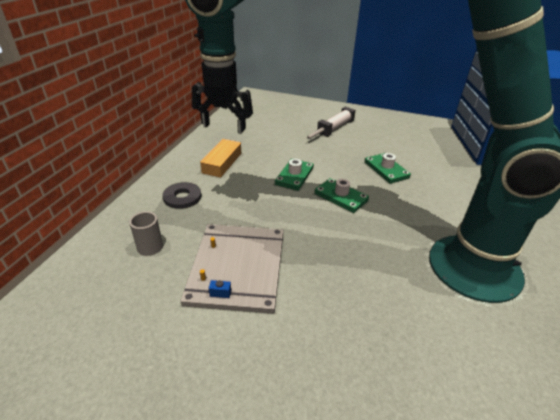

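Candidates that look like the casting:

| Candidate | Scene pixel | Side pixel | Distance from base |
|---|---|---|---|
| A | (233,190) | (292,171) | about 0.57 m |
| B | (243,129) | (386,170) | about 0.43 m |
| C | (268,168) | (342,193) | about 0.40 m |

A is the farthest, so I choose A. The timber, ring, sleeve and gauge must stay untouched.

```bash
python3 - <<'E'
from h import *;import cv2
P=pickle.load(open("p0.pkl","rb"))
cv2.imwrite("pics/cropA.png",cv2.resize(P["side"]["frame"][130:230,250:420],(680,400),interpolation=cv2.INTER_CUBIC)[:,:,::-1])
def rect(q,t):
    r=cv2.minAreaRect(q.astype(np.float32)*1000);b=cv2.boxPoints(r);a,c=b[1]-b[0],b[2]-b[1]
    L=a if np.hypot(*a)>np.hypot(*c) else c
    print(t,len(q),"c",np.round(r[0],1),"size",np.round(r[1],1),"longdir",round(np.degrees(np.arctan2(L[1],L[0]))%180,2))
for n in P:
    p=P[n];X=cloud(p);h=cv2.cvtColor(p["frame"],cv2.COLOR_RGB2HSV);H,S,V=[h[...,i].astype(int) for i in range(3)]
    near=lambda x,y,r:np.hypot(X[...,0]-x,X[...,1]-y)<r
    z=X[...,2]
    g=(H>50)&(H<85)&(S>90)&near(.53,-.22,.13)&(abs(z-.02)<.006); rect(X[g][:,:2],n+" casting top"); 
    b=near(.53,-.22,.1)&(abs(z-.054)<.006); rect(X[b][:,:2],n+" boss top")
    f=near(.53,.2,.2)&(abs(z-.02)<.005)
    m=cv2.morphologyEx(f.astype(np.uint8),cv2.MORPH_OPEN,np.ones((3,3)))>0; rect(X[m][:,:2],n+" bed")
    s=(H>100)&(H<130)&(S>120)&near(.53,.28,.08)&(abs(z-.05)<.005);rect(X[s][:,:2],n+" stop top")
    d=(H>10)&(H<30)&(S>120)&near(.6,.22,.1)&(z>.03)
    k,l,_,ce=cv2.connectedComponentsWithStats(d.astype(np.uint8))
    for i in range(1,k): print(n,"dowel",(l==i).sum(),np.nanmedian(X[l==i],0).round(4),X[l==i].max(0).round(3))
E
```

```text
scene casting top 454 c [ 486.6 -212. ] size [140.1 159.6] longdir 177.11
scene boss top 112 c [ 525.5 -215. ] size [39.3 38.4] longdir 89.63
scene bed 4987 c [535.8 201.2] size [204.2 250.1] longdir 104.72
scene stop top 97 c [530.2 300.3] size [45. 23.] longdir 13.99
scene dowel 26 [0.6123 0.1783 0.0434] [0.615 0.183 0.051]
scene dowel 24 [0.5871 0.2783 0.0462] [0.59  0.283 0.051]
side casting top 407 c [ 482.5 -209.7] size [133.9 155.7] longdir 178.64
side boss top 91 c [ 524.7 -215.8] size [39.1 38.2] longdir 85.79
side bed 6437 c [536.  199.7] size [200.9 253.4] longdir 104.57
side stop top 142 c [527.  301.5] size [41.2 21. ] longdir 13.21
side dowel 34 [0.6067 0.1784 0.0429] [0.613 0.182 0.051]
side dowel 40 [0.5804 0.2793 0.0442] [0.586 0.283 0.051]
```

View pics/cropA.png

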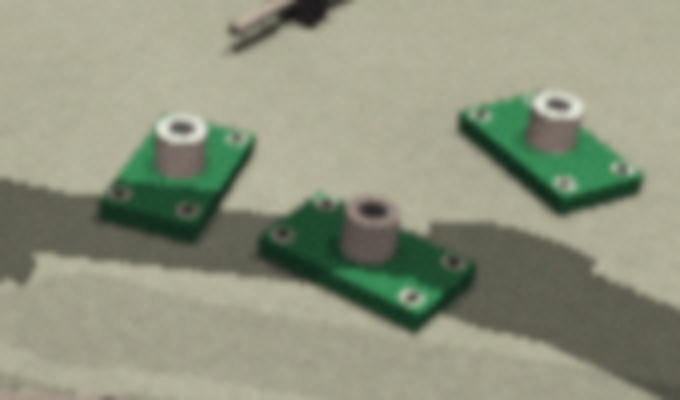

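The crop shows A at its left (crop pixel 180,150), the farthest from the base. B and C are separate. The fixture yaw is about 14.6° with its centre near (0.536, 0.2005), and the dowels and stop agree with that. Next I get the casting's own yaw and the tool turns.

```bash
python3 - <<'E'
from h import *;import cv2
P=pickle.load(open("p0.pkl","rb"))
for n in P:
    p=P[n];X=cloud(p);h=cv2.cvtColor(p["frame"],cv2.COLOR_RGB2HSV);H,S,V=[h[...,i].astype(int) for i in range(3)]
    g=((H>50)&(H<90)&(S>90)&(abs(X[...,2]-.018)<.01)).astype(np.uint8)
    k,l,st,_=cv2.connectedComponentsWithStats(g)
    for i in range(1,k):
        q=X[l==i][:,:2]
        if len(q)<60 : continue
        r=cv2.minAreaRect((q*1000).astype(np.float32));b=cv2.boxPoints(r);a,c=b[1]-b[0],b[2]-b[1];L=max(a,c,key=lambda v:np.hypot(*v))
        print(n,len(q),np.round(r[0],1),np.round(r[1],1),round(np.degrees(np.arctan2(L[1],L[0]))%180,1))
E
```

```text
scene 619 [20.9  9.9] [175.7 205. ] 108.9
scene 229 [ 277.7 -378.4] [82.7 76.8] 42.6
scene 95 [ 330.3 -112. ] [78.8 38. ] 15.1
scene 494 [ 526.  -213.6] [140.9  80.8] 87.1
side 465 [ 254.9 -352.5] [ 78.1 135.4] 135.2
side 424 [ 522.1 -210.6] [134.2  75.7] 87.6
side 602 [ 362.7 -155.9] [ 78.1 138.1] 158.6
side 2152 [ 6.2 21.7] [172.8 207.1] 159.6
```

```bash
python3 -m pendant '[[[-3.06,-1.77,0,0,0,0,0],[-3.06,-1.77,0,0,0,0,0],[-3.06,-1.77,0,0,0,0,0],[-3.06,-1.77,0,0,0,0,0],[-3.06,-1.77,0,0,0,0,0],[-3.06,-1.77,0,0,0,0,0],[-3.06,-1.77,0,0,0,0,0]]]' 30
python3 -m pendant '[[[0,0,0,0,0,-8.5,0],[0,0,0,0,0,-8.5,0],[0,0,0,0,0,-8.5,0],[0,0,0,0,0,-8.5,0],[0,0,0,0,0,-8.5,0],[0,0,0,0,0,0,0],[0,0,0,0,0,0,0]]]'
python3 - <<'E'
from h import *;from workcell import env;import cv2
print({k:np.round(v,4).tolist() for k,v in env.state().items() if k in("eef_rot","tool_pos","ft_force")})
p=env.capture("side");X=cloud(p);h=cv2.cvtColor(p["frame"],cv2.COLOR_RGB2HSV);H,S=h[...,0],h[...,1]
p2=env.capture("scene")
cv2.imwrite("pics/w1.png",env.capture("wrist")["frame"][:,:,::-1])
E
```

```text
t: 1.68
tool_pos: [0.5255, -0.2152, 0.2213]
eef_rot: [[0.0, 1.0, 0.0], [1.0, -0.0, -0.0], [-0.0, 0.0, -1.0]]
ft_force: [0.7, -0.7, -0.7]
grip_width: 0.0854
t: 2.55
tool_pos: [0.5261, -0.2144, 0.2212]
eef_rot: [[-0.674, 0.739, 0.0], [0.739, 0.674, -0.0], [-0.0, 0.0, -1.0]]
ft_force: [0.4, -0.0, -0.3]
grip_width: 0.0854
{'tool_pos': [0.5261, -0.2144, 0.2212], 'eef_rot': [[-0.6736, 0.7391, 0.0001], [0.7391, 0.6736, -0.0001], [-0.0002, 0.0, -1.0]], 'ft_force': [0.3927, -0.0058, -0.2641]}
```

View pics/w1.png

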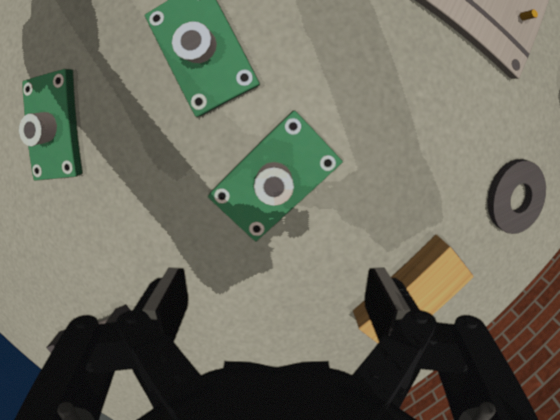

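The wrist view shows A's boss at about (274,184), centred between the fingers (column about 277). I check its position from the wrist picture, then descend.

```bash
cat >> h.py <<'E'
def fish_plane(p,uv,z):
    d=np.array([uv[0]-p["cx"],uv[1]-p["cy"]]);r=np.hypot(*d);th=r/p["fx"];v=np.r_[d/max(r,1e-9)*np.sin(th),np.cos(th)]
    R=np.array(p["R"]);c=-R.T@np.array(p["t"]);w=R.T@v;return c+w*(z-c[2])/w[2]
def longdir(q):
    import cv2
    r=cv2.minAreaRect((q*1000).astype(np.float32));b=cv2.boxPoints(r);a,c=b[1]-b[0],b[2]-b[1];L=max(a,c,key=lambda v:np.hypot(*v))
    return np.round(r[0],1),np.round(r[1],1),round(np.degrees(np.arctan2(L[1],L[0]))%180,2)
E
python3 - <<'E'
from h import *;from workcell import env
import cv2
p=env.capture("wrist");f=p["frame"]
print("boss",fish_plane(p,(274,184),.054).round(4))
h=cv2.cvtColor(f,cv2.COLOR_RGB2HSV);g=((h[...,0]>50)&(h[...,0]<90)&(h[...,1]>90)).astype(np.uint8)
k,l,st,ce=cv2.connectedComponentsWithStats(g)
for i in range(1,k):
    if st[i,4]>1000:
        v,u=np.where(l==i);q=np.array([fish_plane(p,a,.02)[:2] for a in zip(u[::2],v[::2])]);print(ce[i].round(),longdir(q))
E
```

```text
boss [ 0.5257 -0.2146  0.054 ]
[204.  53.] (array([ 366.3, -160.2]), array([ 77.9, 139. ]), np.float32(158.35))
[ 55. 125.] (array([ 262.1, -354.4]), array([ 87.9, 136.7]), np.float32(134.12))
[275. 174.] (array([ 526.5, -216.5]), array([137.4,  78.2]), np.float32(86.85))
```

```bash
python3 -m pendant '[[[0,0,3.5,0,0,0,0],[0,0,3.5,0,0,0,0],[0,0,3.5,0,0,0,0],[0,0,3.5,0,0,0,0],[0,0,2.5,0,0,0,0],[0,0,1.5,0,0,0,0],[0,0,0.6,0,0,0,0],[0,0,0,0,0,0,0]]]' 40
python3 -m pendant '[[[0,0,0,0,0,0,255],[0,0,0,0,0,0,255],[0,0,0,0,0,0,255],[0,0,0,0,0,0,255],[0,0,0,0,0,0,255],[0,0,0,0,0,0,255],[0,0,0,0,0,0,255],[0,0,0,0,0,0,255]]]' 40
```

```text
t: 3.75
tool_pos: [0.5264, -0.2143, 0.0354]
eef_rot: [[-0.675, 0.737, 0.0], [0.737, 0.675, -0.0], [-0.0, 0.0, -1.0]]
ft_force: [0.3, -0.1, 0.4]
grip_width: 0.0854
t: 4.75
tool_pos: [0.5261, -0.2149, 0.0361]
eef_rot: [[-0.675, 0.738, 0.0], [0.738, 0.675, -0.001], [-0.001, -0.0, -1.0]]
ft_force: [-3.3, 0.0, 5.8]
grip_width: 0.0375
```

```bash
python3 -m pendant '[[[0,0,-0.5,0,0,0,255],[0,0,-2.5,0,0,0,255],[0,0,-4,0,0,0,255],[0,0,-4,0,0,0,255],[0,0,-1,0,0,0,255],[0,0,0,0,0,0,255],[0,0,0,0,0,0,255]]]'
python3 - <<'E'
from h import *;from workcell import env
import cv2
s=env.state();print(s["tool_pos"],s["ft_force"],s["wrist_torque"],s["grip_width"],s["joint_pos"])
p=env.capture("wrist");cv2.imwrite("pics/w2.png",p["frame"][:,:,::-1])
p=env.capture("side");X=cloud(p);f=p["frame"];h=cv2.cvtColor(f,cv2.COLOR_RGB2HSV)
m=(h[...,0]>50)&(h[...,0]<90)&(h[...,1]>90)&(X[...,2]>.08)&(np.hypot(X[...,0]-.526,X[...,1]+.215)<.1)
z=np.nanmedian(X[m][:,2]);m&=abs(X[...,2]-z)<.006;print(z,m.sum(),longdir(X[m][:,:2]))
A=np.c_[X[m][:,:2],np.ones(m.sum())];print("tilt",np.linalg.lstsq(A,X[m][:,2],rcond=None)[0])
E
```

```text
t: 5.62
tool_pos: [0.5246, -0.2137, 0.153]
eef_rot: [[-0.676, 0.737, -0.004], [0.737, 0.676, 0.001], [0.003, -0.002, -1.0]]
ft_force: [-0.8, -0.2, -5.6]
grip_width: 0.0371
[ 0.52463162 -0.21371835  0.15295007] [-0.83436247 -0.15091038 -5.56152846] [ 0.03926028  0.02061994 -0.02018581] 0.037063703484654806 [ 22.15057298  23.69684953  -4.2294215  106.78913185   2.21716397
  49.81708157  59.33756951]
0.4078052842418914 119 (array([ 514.6, -188.9]), array([62.6, 21. ]), np.float32(25.51))
tilt [ 0.00288596 -0.05135073  0.39639671]
```

View pics/w2.png

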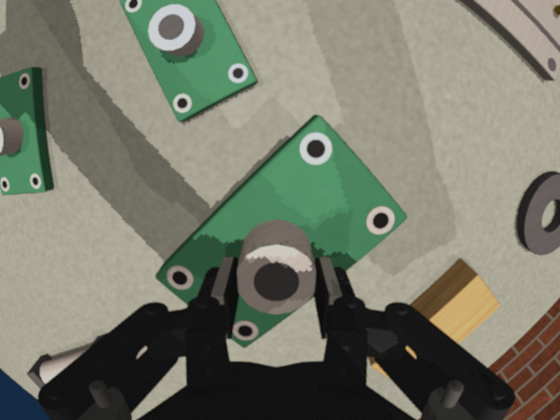

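The casting is held, with about 5.6 N of weight, and the wrist view shows the boss between the pads at (277,275). I carry it over the bed and rotate it.

```bash
python3 -m pendant '[[[1.5,1.5,0,0,0,0,255],[2.7,2.7,0,0,0,0,255],[2.7,2.7,0,0,0,0,255],[2.7,2.7,0,0,0,0,255],[2.7,2.7,0,0,0,0,255],[2.7,2.7,0,0,0,0,255],[2.7,2.7,0,0,0,0,255],[2.7,2.7,0,0,0,0,255]]]'
python3 -m pendant '[[[2.7,2.7,0,0,0,0,255],[2.7,2.7,0,0,0,0,255],[2.4,2.4,0,0,0,0,255],[1.6,1.5,0,0,0,0,255],[0,0,0,0,0,-6,255],[0,0,0,0,0,-6,255],[0,0,0,0,0,-5.5,255],[0,0,0,0,0,0,255]]]'
python3 - <<'E'
from h import *;from workcell import env
import cv2
s=env.state();print(s["tool_pos"],s["ft_force"],s["joint_pos"])
p=env.capture("wrist");cv2.imwrite("pics/w3.png",p["frame"][:,:,::-1])
for n in("side","scene"):
    p=env.capture(n);X=cloud(p);f=p["frame"];h=cv2.cvtColor(f,cv2.COLOR_RGB2HSV)
    m=(h[...,0]>50)&(h[...,0]<90)&(h[...,1]>90)&(X[...,2]>.1)&(X[...,2]<.16)&(np.hypot(X[...,0]-s["tool_pos"][0],X[...,1]-s["tool_pos"][1])<.1)
    print(n,m.sum(),np.nanmedian(X[m],0))
    if m.sum()>50:
        A=np.c_[X[m][:,:2],np.ones(m.sum())];print(longdir(X[m][:,:2]),"tilt",np.linalg.lstsq(A,X[m][:,2],rcond=None)[0])
E
```

```text
t: 6.72
tool_pos: [0.5382, 0.0751, 0.154]
eef_rot: [[-0.675, 0.737, -0.002], [0.737, 0.675, -0.0], [0.001, -0.001, -1.0]]
ft_force: [0.5, -0.1, -5.3]
grip_width: 0.0376
t: 7.72
tool_pos: [0.5433, 0.2058, 0.154]
eef_rot: [[-0.865, 0.501, -0.002], [0.501, 0.865, -0.0], [0.001, -0.001, -1.0]]
ft_force: [-0.0, 0.6, -5.5]
grip_width: 0.0376
[0.54330302 0.20581484 0.15395206] [-0.02149724  0.59491162 -5.53544947] [-12.09588982  25.81276833 -15.27915739 104.21906354   8.43769321
  51.17958639  28.68808452]
side 1051 [0.52515729 0.24276674 0.13809346]
(array([539.8, 215.3]), array([ 77.6, 122.5]), np.float32(104.25)) tilt [ 0.04798518 -0.06091712  0.12528087]
scene 991 [0.56246539 0.21156035 0.13786756]
(array([546.8, 208. ]), array([ 79.7, 137.7]), np.float32(104.24)) tilt [-0.08205813 -0.01597365  0.18591261]
```

View pics/w3.png

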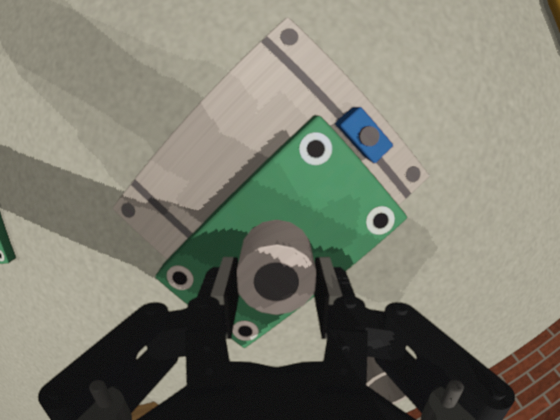

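Yaw is 104.25° against 104.65° wanted, with about 10 mm clear of the dowels and 14 mm clear of the stop. Lowering.

```bash
python3 -m pendant '[[[0,0,1.5,0,0,-0.4,255],[0,0,2.5,0,0,0,255],[0,0,2.5,0,0,0,255],[0,0,1.7,0,0,0,255],[0,0,0.8,0,0,0,255],[0,0,0.3,0,0,0,255],[0,0,0,0,0,0,255],[0,0,0,0,0,0,255]]]'
python3 -m pendant '[[[0,0,0.1,0,0,0,255],[0,0,0.1,0,0,0,255],[0,0,0.1,0,0,0,255],[0,0,0.1,0,0,0,255],[0,0,0,0,0,0,255],[0,0,0,0,0,0,255]]]'
```

```text
t: 8.88
tool_pos: [0.5443, 0.2064, 0.0629]
eef_rot: [[-0.869, 0.494, 0.001], [0.494, 0.869, 0.0], [-0.001, 0.001, -1.0]]
ft_force: [-0.5, 0.5, -5.8]
grip_width: 0.0375
t: 9.62
tool_pos: [0.5438, 0.2061, 0.0581]
eef_rot: [[-0.869, 0.494, 0.0], [0.494, 0.869, -0.0], [-0.0, 0.0, -1.0]]
ft_force: [0.2, -0.0, -5.8]
grip_width: 0.0375
```

```bash
python3 -m pendant '[[[0,0,0.1,0,0,0,255],[0,0,0.1,0,0,0,255],[0,0,0,0,0,0,255],[0,0,0,0,0,0,255]]]'
python3 -m pendant '[[[0,0,0.05,0,0,0,255],[0,0,0,0,0,0,255],[0,0,0,0,0,0,255]]]'
```

```text
t: 10.12
tool_pos: [0.5438, 0.2062, 0.0562]
eef_rot: [[-0.869, 0.494, 0.0], [0.494, 0.869, -0.0], [-0.0, 0.0, -1.0]]
ft_force: [-1.1, -0.3, -2.3]
grip_width: 0.0374
t: 10.5
tool_pos: [0.5439, 0.2062, 0.0562]
eef_rot: [[-0.869, 0.494, 0.0], [0.494, 0.869, -0.0], [-0.0, 0.0, -1.0]]
ft_force: [-3.8, -1.7, 4.9]
grip_width: 0.0376
```

```bash
python3 -m pendant '[[[0,0,-0.04,0,0,0,255],[0.04,0.2,0,0,0,0,255],[0.05,0.22,0,0,0,0,255],[0.05,0.22,0,0,0,0,255],[0.04,0.22,0,0,0,0,255],[0.04,0.2,0,0,0,0,255],[0,0,0,0,0,0,255],[0,0,0,0,0,0,255]]]'
python3 - <<'E'
from h import *;from workcell import env
import cv2
a=np.radians(14.62);F=np.array([[np.cos(a),np.sin(a)],[-np.sin(a),np.cos(a)]])
s=env.state();print("tcp fix",F@(s["tool_pos"][:2]-np.array([.5359,.2005])),"Ffix",F@s["ft_force"][:2],s["ft_force"][2],s["wrist_torque"])
for n in("side","scene"):
    p=env.capture(n);X=cloud(p);h=cv2.cvtColor(p["frame"],cv2.COLOR_RGB2HSV)
    m=(h[...,0]>50)&(h[...,0]<90)&(h[...,1]>90)&(abs(X[...,2]-.04)<.006)&(np.hypot(X[...,0]-.55,X[...,1]-.22)<.1)
    print(n,m.sum(),longdir(X[m][:,:2]))
    if n=="side":cv2.imwrite("pics/s4.png",cv2.resize(p["frame"][200:320,160:320],(800,600),interpolation=cv2.INTER_CUBIC)[:,:,::-1])
E
```

```text
t: 11.5
tool_pos: [0.5476, 0.2168, 0.0562]
eef_rot: [[-0.869, 0.494, 0.001], [0.494, 0.869, 0.001], [-0.001, 0.001, -1.0]]
ft_force: [1.0, -1.8, 4.8]
grip_width: 0.0376
tcp fix [0.01545437 0.01280494] Ffix [ 0.50655958 -2.02898652] 4.800119400884002 [-0.59107276 -0.02292073 -0.04404878]
side 775 (array([544.8, 219. ]), array([ 79.1, 137.3]), np.float32(102.69))
scene 757 (array([550.4, 220.9]), array([ 78.5, 140.8]), np.float32(102.94))
```

View pics/s4.png

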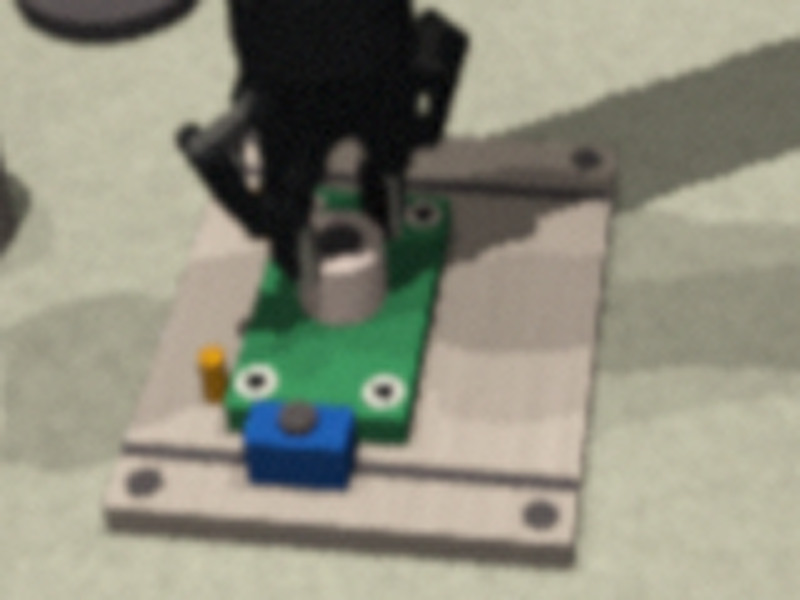

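The casting is flat on the bed, short of the stop and the dowels. The side crop shows the stop at (300,440) and dowel_a at (212,375). I will keep hold of it so it cannot tip, and creep +x of the fixture with force feedback, checking after each move.

```bash
cat > st.py <<'E'
from h import *;from workcell import env
a=np.radians(14.62);F=np.array([[np.cos(a),np.sin(a)],[-np.sin(a),np.cos(a)]])
s=env.state();print("FIX mm",(1000*F@(s["tool_pos"][:2]-np.array([.5359,.2005]))).round(2),"F",(F@s["ft_force"][:2]).round(1),s["ft_force"][2].round(1),"Mz",s["wrist_torque"].round(3),"w",s["grip_width"],"t",round(s["t"],2),"yaw",np.degrees(np.arctan2(s["eef_rot"][1][1],s["eef_rot"][0][1])).round(2))
E
python3 -m pendant '[[[-0.07,0.07,0,0,0,0,255],[-0.07,0.07,0,0,0,0,255],[0,0,0,0,0,0,255]]]' >/dev/null; python3 st.py
python3 -m pendant '[[[-0.036,0.035,0,0,0,0,255],[0,0,0,0,0,0,255]]]' >/dev/null; python3 st.py
```

```text
FIX mm [15.85 12.95] F [-4.9 -2.3] 7.8 Mz [-0.675  0.789 -0.002] w 0.0377473633270769 t 11.97 yaw 60.41
FIX mm [16.17 13.06] F [-5.6 -1.3] 9.3 Mz [-0.688  0.891 -0.014] w 0.03752591225983628 t 12.22 yaw 60.41
```

```bash
python3 -m pendant '[[[0,0,-0.06,0,0,0,255],[0,0,0,0,0,0,255],[0,0,0,0,0,0,255]]]' >/dev/null; python3 st.py
python3 -m pendant '[[[-0.036,0.035,0,0,0,0,255],[0,0,0,0,0,0,255],[0,0,0,0,0,0,255]]]' >/dev/null; python3 st.py
```

```text
FIX mm [16.8  13.14] F [-3.  -0.5] 1.8 Mz [-0.281  0.55  -0.025] w 0.037780690581453856 t 12.6 yaw 60.42
FIX mm [17.95 12.88] F [-0.1  1.1] -1.7 Mz [ 0.065  0.227 -0.036] w 0.037636054861223504 t 12.97 yaw 60.4
```

```bash
for i in 1; do python3 -m pendant '[[[-0.036,0.035,0,0,0,0,255],[0,0,0,0,0,0,255],[0,0,0,0,0,0,255]]]' >/dev/null; python3 st.py; done
python3 -m pendant '[[[-0.036,0.035,0,0,0,0,255],[0,0,0,0,0,0,255],[0,0,0,0,0,0,255]]]' >/dev/null; python3 st.py
```

```text
FIX mm [18.28 12.49] F [-0.4  0.3] -4.2 Mz [0.122 0.105 0.044] w 0.0374099185608834 t 13.35 yaw 60.39
FIX mm [18.38 12.41] F [-0.8 -0.5] -4.9 Mz [-0.159  0.452 -0.063] w 0.037575485876900565 t 13.72 yaw 60.39
```

```bash
python3 -m pendant '[[[-0.036,0.035,0,0,0,0,255],[0,0,0,0,0,0,255],[0,0,0,0,0,0,255]]]' >/dev/null; python3 st.py
```

```text
FIX mm [18.49 12.41] F [-5.  -0.5] -2.6 Mz [-0.433  1.134 -0.067] w 0.03769689060966274 t 14.1 yaw 60.4
```

Dowel contact at x about 18.4 mm. Now I creep in +y toward the stop.

```bash
python3 -m pendant '[[[0.07,0.07,0,0,0,0,255],[0.07,0.07,0,0,0,0,255],[0,0,0,0,0,0,255],[0,0,0,0,0,0,255]]]' >/dev/null; python3 st.py
python3 -m pendant '[[[0.07,0.07,0,0,0,0,255],[0,0,0,0,0,0,255],[0,0,0,0,0,0,255]]]' >/dev/null; python3 st.py
```

```text
FIX mm [18.56 13.17] F [-5.9 -2.4] -2.6 Mz [-0.986  1.016 -0.023] w 0.03754445422406206 t 14.6 yaw 60.36
FIX mm [18.56 14.06] F [-5.4 -2.8] -1.3 Mz [-0.967  1.008 -0.03 ] w 0.03724105598145316 t 14.97 yaw 60.35
```

```bash
python3 -m pendant '[[[0.035,0.036,0,0,0,0,255],[0,0,0,0,0,0,255],[0,0,0,0,0,0,255]]]' >/dev/null; python3 st.py
```

```text
FIX mm [18.55 14.47] F [-5.7 -2.8] -2.3 Mz [-0.998  1.05  -0.025] w 0.037392714193141344 t 15.35 yaw 60.35
```

```bash
python3 -m pendant '[[[0.07,0.07,0,0,0,0,255],[0,0,0,0,0,0,255],[0,0,0,0,0,0,255]]]' >/dev/null; python3 st.py
```

```text
FIX mm [18.58 15.58] F [-5.  -2.8] -1.0 Mz [-0.945  0.995  0.002] w 0.03753759970379077 t 15.72 yaw 60.35
```

```bash
python3 -m pendant '[[[0.035,0.036,0,0,0,0,255],[0,0,0,0,0,0,255],[0,0,0,0,0,0,255]]]' >/dev/null; python3 st.py
```

```text
FIX mm [18.53 15.67] F [-5.9 -3.5] -1.3 Mz [-1.09   0.944 -0.035] w 0.037726401253923736 t 16.1 yaw 60.34
```

```bash
python3 -m pendant '[[[0.035,0.036,0,0,0,0,255],[0,0,0,0,0,0,255],[0,0,0,0,0,0,255]]]' >/dev/null; python3 st.py
```

```text
FIX mm [18.56 15.63] F [-5.7 -4.1] -1.4 Mz [-1.255  0.95   0.043] w 0.037578779049577404 t 16.48 yaw 60.33
```

```bash
python3 -m pendant '[[[0.035,0.036,0,0,0,0,255],[0,0,0,0,0,0,255],[0,0,0,0,0,0,255]]]' >/dev/null; python3 st.py
```

```text
FIX mm [18.56 15.64] F [-6.  -6.2] -2.0 Mz [-1.459  0.882  0.039] w 0.037485579933761295 t 16.85 yaw 60.31
```

```bash
python3 -m pendant '[[[0,0,0.03,0,0,0,255],[-0.07,0.07,0,0,0,0,255],[0.035,0.036,0,0,0,0,255],[0,0,0,0,0,0,255],[0,0,0,0,0,0,255]]]' >/dev/null; python3 st.py
```

```text
FIX mm [18.6  15.66] F [-8.6 -5.3] 4.5 Mz [-1.888  1.542  0.003] w 0.03705789167261823 t 17.48 yaw 60.3
```

```bash
python3 -m pendant '[[[-0.05,0.05,0,0,0,0,255],[0.035,0.036,0,0,0,0,255],[0,0,0,0,0,0,255],[0,0,0,0,0,0,255]]]' >/dev/null; python3 st.py
```

```text
FIX mm [18.68 15.69] F [-10.4  -7.8] 6.3 Mz [-2.175  1.931  0.037] w 0.03750201784923751 t 17.98 yaw 60.29
```

```bash
python3 -m pendant '[[[-0.05,0.05,0,0,0,0,255],[0.04,0.04,0,0,0,0,255],[0,0,-0.02,0,0,0,255],[0,0,0,0,0,0,255]]]' >/dev/null; python3 st.py; python3 -m pendant '[[[0,0,0,0,0,0,255],[0,0,0,0,0,0,255],[0,0,0,0,0,0,255],[0,0,0,0,0,0,255],[0,0,0,0,0,0,255],[0,0,0,0,0,0,255],[0,0,0,0,0,0,255],[0,0,0,0,0,0,255]]]' >/dev/null; python3 st.py
python3 - <<'E'
from h import *;from workcell import env
import cv2
for n in("side","scene"):
    p=env.capture(n);X=cloud(p);h=cv2.cvtColor(p["frame"],cv2.COLOR_RGB2HSV)
    m=(h[...,0]>50)&(h[...,0]<90)&(h[...,1]>90)&(abs(X[...,2]-.04)<.006)&(np.hypot(X[...,0]-.55,X[...,1]-.22)<.1)
    A=np.c_[X[m][:,:2]-[.55,.22],np.ones(m.sum())];print(n,m.sum(),longdir(X[m][:,:2]),np.linalg.lstsq(A,X[m][:,2],rcond=None)[0].round(4))
    cv2.imwrite("pics/%s5.png"%n,cv2.resize(p["frame"][200:320,160:320] if n=="side" else p["frame"][190:310,270:430],(800,600),interpolation=cv2.INTER_CUBIC)[:,:,::-1])
E
```

```text
FIX mm [18.72 15.7 ] F [-12.   -8.9] 6.8 Mz [-2.458  2.157  0.084] w 0.03794208413351999 t 18.48 yaw 60.27
FIX mm [18.72 15.66] F [-12.2  -8.2] 6.6 Mz [-2.432  2.123  0.039] w 0.037447835631173196 t 19.48 yaw 60.27
side 775 (array([547.8, 222. ]), array([ 78.4, 136.1]), np.float32(103.68)) [ 0.0026 -0.0035  0.0408]
scene 755 (array([552.8, 223.2]), array([ 79.5, 138.4]), np.float32(104.79)) [-0.016  -0.0021  0.0404]
```

View pics/side5.png

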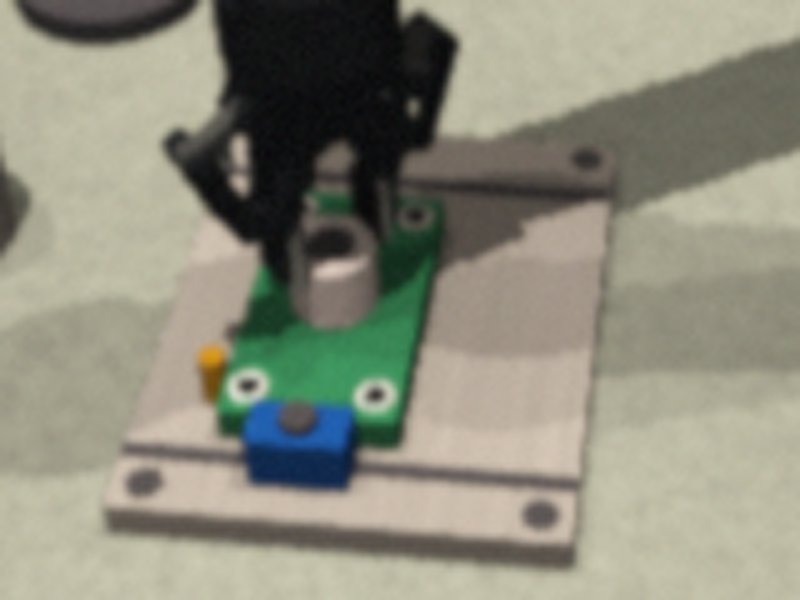

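The side crop shows the casting tangent to dowel_a at (212,375) and against the stop at (300,440). It is flat, with its top at about 40.5 mm. The yaw moment is near 0, so both dowels share the load. I add a little +y for margin on the stop and hold.

```bash
python3 -m pendant '[[[0.05,0.05,0,0,0,0,255],[0,0,0,0,0,0,255],[0,0,0,0,0,0,255],[0,0,0,0,0,0,255],[0,0,0,0,0,0,255],[0,0,0,0,0,0,255],[0,0,0,0,0,0,255],[0,0,0,0,0,0,255]]]' >/dev/null; python3 st.py; python3 -m pendant '[[[0,0,-0.03,0,0,0,255],[0,0,0,0,0,0,255],[0,0,0,0,0,0,255],[0,0,0,0,0,0,255],[0,0,0,0,0,0,255],[0,0,0,0,0,0,255],[0,0,0,0,0,0,255],[0,0,0,0,0,0,255]]]' >/dev/null; python3 st.py
```

```text
FIX mm [18.74 15.71] F [-12.5  -9.5] 6.0 Mz [-2.718  2.016  0.009] w 0.03721076291412267 t 20.57 yaw 60.25
FIX mm [18.72 15.71] F [-11.3  -9.7] 5.3 Mz [-2.675  1.871  0.106] w 0.03710577224886903 t 21.57 yaw 60.25
```

```bash
python3 -m pendant '[[[0.02,-0.12,-0.02,0,0,0,255],[0.02,-0.12,-0.02,0,0,0,255],[0,0,0,0,0,0,255],[0,0,0,0,0,0,255]]]' >/dev/null; python3 st.py
```

```text
FIX mm [18.66 15.71] F [-5.5 -6.4] -2.7 Mz [-1.688  0.791  0.015] w 0.03704508473187659 t 22.07 yaw 60.28
```

```bash
python3 -m pendant '[[[0,-0.08,0,0,0,0,255],[0,0,0,0,0,0,255],[0,0,0,0,0,0,110],[0,0,0,0,0,0,110],[0,0,0,0,0,0,110],[0,0,0,0,0,0,110],[0,0,0,0,0,0,110],[0,0,0,0,0,0,110]]]' >/dev/null; python3 st.py
```

```text
FIX mm [19.23 19.04] F [ 0.7 -0. ] -0.7 Mz [-0.029  0.03   0.03 ] w 0.04843062612832661 t 23.07 yaw 60.41
```

Released with no contact. Recentre and lift straight up.

```bash
python3 -m pendant '[[[0,-0.25,0,0,0,0,110],[0,0,-1,0,0,0,110],[0,0,-3,0,0,0,110],[0,0,-4,0,0,0,110],[0,0,-5,0,0,0,110],[0,0,-3,0,0,0,110],[0,0,0,0,0,0,110],[0,0,0,0,0,0,110]]]' ; python3 st.py
python3 - <<'E'
from h import *;from workcell import env
import cv2
ims=[]
for n in("side","scene"):
    p=env.capture(n);X=cloud(p);h=cv2.cvtColor(p["frame"],cv2.COLOR_RGB2HSV)
    m=(h[...,0]>50)&(h[...,0]<90)&(h[...,1]>90)&(abs(X[...,2]-.04)<.006)&(np.hypot(X[...,0]-.55,X[...,1]-.22)<.1)
    A=np.c_[X[m][:,:2]-[.55,.22],np.ones(m.sum())];print(n,m.sum(),longdir(X[m][:,:2]),np.linalg.lstsq(A,X[m][:,2],rcond=None)[0].round(4))
    b=(abs(X[...,2]-.074)<.005)&(np.hypot(X[...,0]-.55,X[...,1]-.22)<.05);print("boss",longdir(X[b][:,:2]))
    ims.append(cv2.resize(p["frame"][215:305,175:295] if n=="side" else p["frame"][200:290,300:420],(400,300),interpolation=cv2.INTER_CUBIC))
p=env.capture("wrist");f=p["frame"];cv2.imwrite("pics/w6.png",f[:,:,::-1])
cv2.imwrite("pics/both6.png",np.hstack(ims)[:,:,::-1])
E
```

```text
t: 24.08
tool_pos: [0.548, 0.2211, 0.2169]
eef_rot: [[-0.869, 0.494, -0.001], [0.494, 0.869, -0.0], [0.0, -0.001, -1.0]]
ft_force: [-0.7, 0.2, -0.4]
grip_width: 0.0484
FIX mm [16.89 16.87] F [-0.6  0.4] -0.4 Mz [ 0.002  0.016 -0.019] w 0.048393567268872444 t 24.07 yaw 60.39
side 865 (array([548.2, 221.2]), array([ 77.8, 138.2]), np.float32(104.51)) [ 0.0087 -0.003   0.0405]
boss (array([549.4, 220.1]), array([39. , 38.2]), np.float32(47.21))
scene 824 (array([550.7, 222.9]), array([ 80.9, 137.7]), np.float32(103.52)) [-0.0042 -0.0001  0.0402]
boss (array([552. , 221.9]), array([38.9, 37.8]), np.float32(24.63))
```

View pics/w6.png

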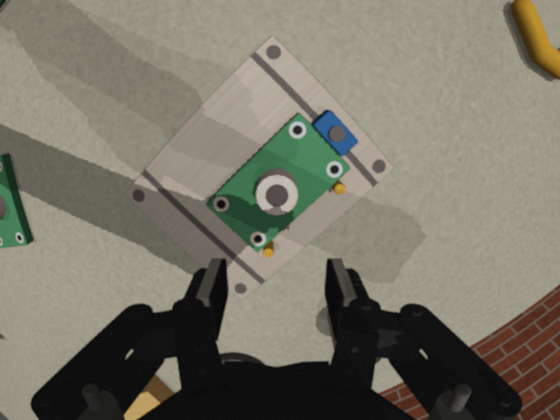

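View pics/both6.png

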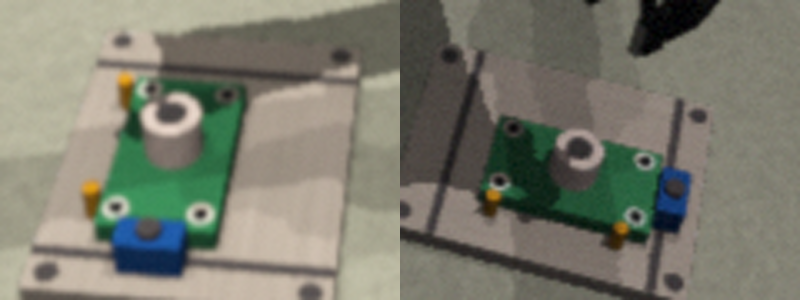

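```bash
python3 - <<'E'
from h import *;from workcell import env
import cv2
p=env.capture("wrist");h=cv2.cvtColor(p["frame"],cv2.COLOR_RGB2HSV);H,S=h[...,0],h[...,1]
a=np.radians(14.62);F=np.array([[np.cos(a),np.sin(a)],[-np.sin(a),np.cos(a)]])
fx=lambda u,v,z:1000*F@(fish_plane(p,(u,v),z)[:2]-np.array([.5359,.2005]))
def pts(m,z): v,u=np.where(m);return np.array([fx(*q,z) for q in zip(u,v)])
box=np.zeros_like(S,bool);box[90:265,180:380]=1
g=pts((H>50)&(H<90)&(S>90)&box,.04)
print("rect",longdir(g/1000))
for z in(.05,):
    s=pts((H>100)&(H<130)&(S>110)&box,z);print("stop pts, fixture mm pct",np.percentile(s,[1,50,99],axis=0).round(1))
d=((H>10)&(H<30)&(S>120)&box).astype(np.uint8);k,l,_,_=cv2.connectedComponentsWithStats(d)
for i in range(1,k):
    if (l==i).sum()>8:q=pts(l==i,.048);print("dowel",(l==i).sum(),np.percentile(q,[2,50,98],axis=0).round(1))
# long edge +x as line: max x per y-bin, and +y end
for lo,hi in((-45,-30),(-15,0),(35,50),(60,75)):
    q=g[(g[:,1]>lo)&(g[:,1]<hi)];print("y",lo,"xmin/max",np.percentile(q[:,0],[1,99]).round(1))
for lo,hi in((-10,5),(15,25),(35,50)):
    q=g[(g[:,0]>lo)&(g[:,0]<hi)];print("x",lo,"y range",np.percentile(q[:,1],[.5,99.5]).round(1))
E
```

```text
rect (array([20.8, 15.6]), array([ 79.6, 138.6]), np.float32(90.08))
stop pts, fixture mm pct [[ -2.5  84.6]
 [ 14.7  95.3]
 [ 41.5 107.3]]
dowel 113 [[58.8 56. ]
 [64.9 61. ]
 [71.2 65.6]]
dowel 113 [[ 59.  -47.3]
 [ 64.1 -40.5]
 [ 70.7 -31.7]]
y -45 xmin/max [-18.8  59.1]
y -15 xmin/max [-18.6  58.7]
y 35 xmin/max [-18.2  58.3]
y 60 xmin/max [-18.7  59. ]
x -10 y range [-53.   83.5]
x 15 y range [-53.   84.1]
x 35 y range [-53.   83.5]
```

```bash
python3 -c "
from workcell import env
print(env.close_job(), env.state()['t'])"
```

```text
the job is handed in; nothing more can be done
the job is handed in; nothing more can be done
```

I gripped the farthest green casting by its boss and laid it flat on the bed. Still holding it, I crept it home against both dowels and then the stop. I held the press for about 3 s, then eased off, released it and lifted clear. The job was handed in after about 24 s of the 72 s allowed.

**Press force:** the wrist read about 12 N towards the dowels and 8 to 10 N towards the stop. The yaw moment was near zero throughout, at most 0.11 Nm. From this I estimate roughly 6 N on dowel_a, 4.5 N on dowel_b and at least 3 to 4 N on the stop. These are estimates, because individual contact forces could not be read.

**Final position:**

| Check | Result |
|---|---|
| Gap at the dowels | Long side at about x = 59 mm, dowel faces at about 58.9 mm |
| Gap at the stop | End at about y = 84 mm, stop face at about 84.6 mm |
| Squareness | Within about 0.1° in the wrist picture |
| Height | Casting top about 40.3 mm; 40 mm if flat on the bed |
| Contact after release | Wrist force within sensor noise |

**Disagreements:**
- The side and scene pictures differed by about 2 mm on the boss position and about 1° on yaw, consistent with calibration and depth noise. I relied on the wrist picture, which shows casting, dowels and stop together.
- Early in the slide the casting stuck under too much downward load. I eased the load and it slid freely.

I did not measure the bystanders again, but the arm's path kept well away from all three.

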